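# Dress the plate's edge with forward file strokes

### The job

Take the wooden-gripped file from its tray and dress the top edge of the aluminium plate standing in the vice with at least three long forward strokes: file flat and square across the middle of the edge, nose leading away from the vice's screw handle, light steady pressure kept up from the front of the file's face until most of the face has passed over (at least 80 mm of travel). Lift the file clear of the edge on every return, never dragging it back, bending the plate or knocking the vice, then lay the file flat in its tray again, nose the way it was, and leave everything else alone.

Things in the scene. Friction and masses are not known exactly. Their poses are not given: they have to be found in the camera images.
- file: The mounted file: flat dark steel file, 28 mm wide, 5 mm thick, with a dark wooden grip block along the middle of its back. Origin: centre of the flat underside (the cutting face); x along the file to the nose, z up. Face from x = -85 mm to the nose at +79 mm, full width up to +65 mm; a small tang stub ends at x = -97 mm. Mass 0.18 to 0.33 kg. Cuts only when pushed nose first.
- grip (a point): The place to pinch the file's wooden grip across its width from above, 36 mm above the file's underside, over its origin. The block is 90 mm long in x, 26 mm wide in y and stands from 5 to 50 mm above the underside.
- nose (a point): The pointed tip of the file's nose, on the underside, 79 mm along x from the file's origin.
- vice: A small blue bench vice, fixed to the table: base 130 x 90 x 14 mm, steel jaws 70 mm wide. Origin: centre of its underside, on the table. x points from the screw with its cross handle (at x = -85 mm) to the fixed jaw: the forward direction of filing. y runs along the jaws and the plate's edge.
- jaws (a point): Middle of the gap between the jaws, level with the jaw tops, 75 mm above the table. The plate stands straight up from here; its top edge lies 30 to 42 mm above this point: how deep it was clamped varies and is not measured, so find the edge by touch with the file's flat underside.
- plate_flex (a joint): Lean of the springy aluminium plate in the vice (3 mm thick, 60 mm wide; its top edge is filed). Rad; 0 at rest, + when dragged forward (vice +x); below -0.015 means dragged back, over 0.25 bent. 3 N m/rad, pivot 30 mm below the edge: 5 N of drag leans it 0.05. Downwards it gives about 1 mm per 20 N: press with 4 to 10 N; over 25 N on the file is too hard. Friction about 0.5 to 1.
- tray: The file's wooden tray, a fixed board 230 x 90 mm, floor 10 mm above the table, with two low lips (6 mm high, 66 mm apart) along its length. Origin: centre of its underside; x along its length, z up. The file starts on it, along x, nose to +x, and goes back on it between the lips.
- ink_jar: Bystander, leave alone: a squat glass jar of ink with a black cap, 52 mm across, 55 tall. Origin: centre of its underside.
- spray: Bystander, leave alone: a slim amber bottle, 32 mm across, 100 tall. Origin: centre of its underside.
- can: Bystander, leave alone: a bare aluminium drinks can, 66 mm across, 115 tall. Origin: centre of its underside.
- tape: Bystander, leave alone: a cardboard roll, lying flat, 80 mm across with a 54 mm hole, 24 tall. Origin: centre of its underside.
- sanding_block: Bystander, leave alone: a plain cork sanding block, 75 x 45 x 28 mm, with no steel under it: not the file. Origin: centre of its underside.
- scissors: Bystander, leave alone: scissors with red handles lying flat, about 185 mm long. Origin: at the pivot, on the underside; blades to +x.
- brush: Bystander, leave alone: a paintbrush lying flat along its x axis, about 200 mm long. Origin: underside, near the middle.
Mind the look-alikes: they are no part of the job. What is shaped like the vice but orange is not meant.

How it is judged:
By the outcome, as a careful person would: the job done as asked, in the order asked, and still so for the second after the job is handed in, with the robot touching nothing.
It also fails if it takes over 72 s, if anything falls off the work surface, if the arm or the gripper's body presses on something with over 40 N, if the wrist force passes 120 N, or if a joint passes its speed limit or range.

### The arm

A 7-joint arm with a two-finger parallel gripper is mounted at the origin on the work surface. World frame = base frame: x ahead of the robot, y to its left, z up, the work surface at z = 0. Lengths are in mm, angles in rad, forces in N, time in s.
With the tool pointing down it reaches from about 400 to 850 mm from the base axis. Payload 4.4 kg.
Tool frame: the origin (TCP) lies midway between the tips of the shut fingers; the grasp point (between the pads) lies robot.grip_depth behind it (robot.grip_depth is the distance from the TCP to the grasp point, in mm); z points along the fingers, y is the line along which they close (so a half turn about z gives the same grasp; the last joint's range is limited). The gripper opens to 94 mm and grips with 3 to 60 N. Pads are 16 mm wide; open, the fingers measure 119 mm over their backs; the gripper's body (75 mm by 177 mm) begins 78 mm behind the grasp point.
Start: joints at [-1.316, 0.628, 0.038, 1.517, -0.027, 0.996, -0.02], TCP at [204.937, 616.862, 205.478] pointing down, gripper open.
Joint ranges: [-3.06, 3.06], [-0.37, 2.12], [-1.25, 1.32], [0.18, 2.47], [-1.1, 4.24], [0.23, 1.98], [-2.94, 2.94]. Speed limits (rad/s): [2.57, 2.57, 3.14, 3.14, 3.14, 3.14, 3.14].

### API

Orientations are given as [roll, pitch, yaw] about the fixed x, y, z axes, in that order (R = Rz(yaw) Ry(pitch) Rx(roll)).
In Python, from cell import robot gives the robot as it stands.
- The arm moves only by the shell command python3 -m creep 'ROWS'. ROWS is JSON, a list of rows, each an object with "twist": the turn, a rotation vector about the tool's x, y, z in degrees, a list of three; "translation": the shift along the tool's x, y, z in cm, a list of three; "jaw": the opening, from 0 (shut) to 1 (fully open). In form: [{"twist": [wx, wy, wz], "translation": [x, y, z], "jaw": jaw}, ...]. A call has exactly 8 rows; each row is the pose to reach, as a shift and turn from the pose commanded when the call began, along the tool's axes at that moment; what a row does not reach only later rows make up. A row lasts 1/10 s, in which the tool goes at most 50 mm and 8.59 degrees, less where a joint would pass 70% of its speed; a pose out of reach is approached as far as the arm can. A call with a gripper value outside its range is refused whole. The fingers move at their own pace and stop on an object; the grip force is fixed at half the most. Time passes only in rows, so rows that repeat a pose let the fingers close, or fill a call up. It gives the time, the measured TCP pose, the force, the opening and the grip force at its end, in the units of the state.
- robot.get_state(): the state, without advancing time (a new reading comes with each control period).
- robot.get_image(name): name is "scene" or "side" or "wrist"; returns a dict with "image" (480x640x3 uint8, red, green, blue), "z_map" (480x640 float32, mm along the optical axis (not along the pixel's ray), 0 where there is no reading), "fx", "fy", "cx", "cy" (pixels), "R" (3x3) and "t" (3): a world point X has camera coordinates R X + t. Camera axes: x right, y down, z forward; pixel columns grow to the right and rows downward; lengths in mm; the calibration is good to about 2 mm. A picture is of the moment at which its call begins.
- robot.finish_job(): hands the job in; it is judged then, once.
Trained networks look in the newest picture that a camera, given by its name, has taken for a name from the list of things; names that differ only in an ending like _2 or _b are one class to them, and where a whole thing is asked for, a point or a joint stands for the part that bears it (a point fixed in the world has none). Each returns a list of dicts, best first, with "conf" (0 to 1); they miss things now and then, are a little off and sometimes report something else, mostly with a low value. They report only what shows in the picture. A call takes as long as a camera call. They do not tell look-alikes from the thing itself.
- robot.recognise(camera, label): "xy" ([column, row] in pixels, amid what is visible of it).
- robot.masks_of(camera, label): "pixels" (480x640 bool, what is visible of it) and "xy" ([column, row] in pixels, amid what is visible of it).
The state is a dict: "time": time; "joint_pos": joint angles; "qd": joint speeds; "joint_torque": joint torques, N m; "ee_pos": TCP position; "tool_rot": TCP orientation; "ft_force": force on the tool from outside, world axes, zero at the start; "torque": the same for the moment, N m; "opening": finger opening in mm; "finger_force": force on a finger pad.
Only numpy, scipy, OpenCV 4.12 (cv2) and the standard library are available. Lean on these libraries where they do the work, as an engineer would, in place of code of your own. Each camera call takes 0.05 s, during which the arm holds its last target. There are 200 camera calls.

## Working session

There is one attempt and no reset: what is moved stays moved. The work goes in short steps, Python scripts to look and compute and a shell command to move; the robot and the scene stay as the last step left them, time stands still between calls to the robot, and variables do not carry over. Pictures are saved under pics/ and viewed, at most 10 in all, crops included, and the job is handed in when it is done.

```bash
mkdir -p pics; ls; python3 - <<'E'
from cell import robot
import cv2,numpy as np
s=robot.get_state()
print({k:np.round(v,3).tolist() for k,v in s.items()}, robot.grip_depth)
for c in ("scene","side"):
    d=robot.get_image(c)
    cv2.imwrite(f"pics/{c}0.png",d["image"][:,:,::-1])
    np.savez(f"pics/{c}0.npz",**{k:d[k] for k in d})
    print(c,d["fx"],d["cx"],np.round(-d["R"].T@d["t"]))
E
```

```text
pics
{'time': 0.0, 'joint_pos': [-1.316, 0.627, 0.039, 1.517, -0.027, 0.997, -0.02], 'qd': [-0.0, 0.001, 0.001, 0.001, -0.0, -0.001, -0.001], 'joint_torque': [0.024, -50.43, 1.052, -17.211, -0.039, -0.305, -0.002], 'ee_pos': [205.018, 617.092, 206.295], 'tool_rot': [3.141, -0.0, 2.821], 'ft_force': [0.031, 0.291, 0.461], 'torque': [-0.019, 0.0, 0.033], 'finger_force': 3.391, 'opening': 94.159} 18.8
scene 569.1603101751105 322.78303417709185 [1244.  677.  797.]
side 612.9257488988696 323.5005933203575 [-167. -751. 1087.]
```

View pics/scene0.png

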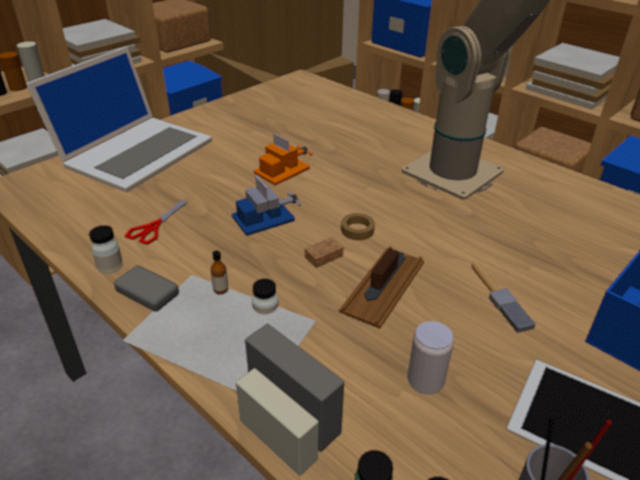

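View pics/side0.png

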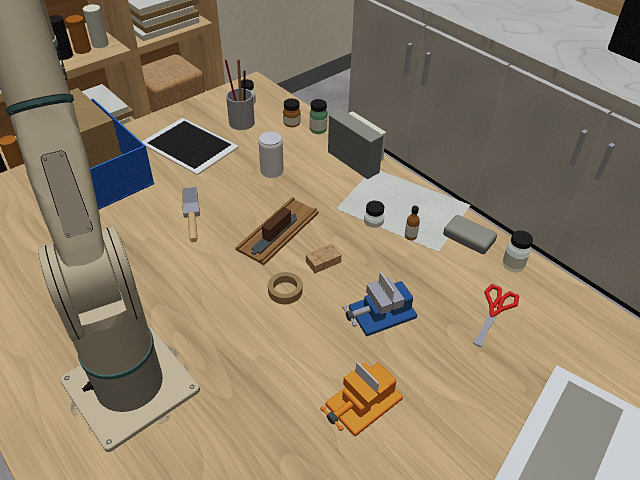

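The scene view shows the file and grip at (383,268) in its tray, and the blue vice at (262,208) with its screw pointing right at (295,198). The orange vice is the look-alike. In the side view the tray is at (278,230), and the blue vice at (383,305) has its handle on the left.

```bash
cat > h.py <<'E'
import numpy as np,cv2
from cell import robot
def pts(d,m):
    v,u=np.nonzero(m&(d["z_map"]>0)); z=d["z_map"][v,u]
    P=np.c_[(u-d["cx"])/d["fx"]*z,(v-d["cy"])/d["fy"]*z,z]
    return (P-d["t"])@d["R"], np.c_[u,v]
def pca(P):
    c=P[:,:2].mean(0); w,V=np.linalg.eigh(np.cov((P[:,:2]-c).T)); return c,V[:,1],np.sqrt(w)
E
python3 - <<'E'
from h import *
for c in ("scene","side"):
    d=robot.get_image(c)
    for l in ("file","grip","tray","vice","plate_flex"):
        for k in robot.masks_of(c,l)[:2]:
            P,_=pts(d,k["pixels"])
            if len(P)<10: continue
            cc,a,s=pca(P); a=a*np.sign(a[0])
            q=(P[:,:2]-cc)@a
            (rc,rs,ra)=cv2.minAreaRect(P[:,:2].astype(np.float32))
            print(c,l,round(k["conf"],2),len(P),cc.round(1),"z",np.percentile(P[:,2],[2,50,98]).round(1),"ang",round(np.degrees(np.arctan2(a[1],a[0])),1),"ext",np.percentile(q,[1,99]).round(),"rect",np.round(rc,1),np.round(rs),round(ra,1))
    for n,(x,y,w,h) in dict(scene=dict(file=(335,235,95,95),vice=(220,160,90,80)),side=dict(file=(230,190,95,80),vice=(335,260,90,80)))[c].items():
        cv2.imwrite(f"pics/{c}_{n}.png",cv2.resize(d["image"][y:y+h,x:x+w,::-1],(400,350),interpolation=cv2.INTER_CUBIC))
im=lambda n:cv2.imread(f"pics/{n}.png")
cv2.imwrite("pics/m.png",np.vstack([np.hstack([im("scene_file"),im("side_file")]),np.hstack([im("scene_vice"),im("side_vice")])])[:700][:, :800])
m=im("m");cv2.imwrite("pics/m.png",cv2.resize(m,(680,595)))
E
```

```text
scene file 0.94 1014 [507.5 160.5] z [11.7 40.1 62.3] ang 11.7 ext [-103.   62.] rect [488.  141.7] [178.  48.] 14.3
scene grip 0.97 1002 [508.7 160.7] z [12.1 40.8 62.3] ang 11.9 ext [-100.   60.] rect [489.3 143.5] [175.  46.] 16.1
scene vice 0.97 1675 [ 346.8 -319.8] z [  1.8  39.9 100.1] ang -3.2 ext [-104.   54.] rect [ 299.1 -358.5] [242. 145.] 31.4
scene vice 0.82 2264 [ 530.5 -185.5] z [  0.5  38.2 101.1] ang -12.7 ext [-96.  59.] rect [ 482. -238.] [197. 186.] 73.8
scene plate_flex 0.44 163 [ 333.5 -334.5] z [ 75.4  90.7 106.4] ang 61.7 ext [-91.  29.] rect [ 278.5 -404.4] [238.  37.] 51.7
side file 0.94 835 [481.5 144.8] z [11.5 39.1 63.7] ang 12.3 ext [-72.  82.] rect [486.8 151.1] [169.  60.] 28.8
side grip 0.6 880 [481.  144.3] z [10.8 36.8 63.7] ang 11.5 ext [-74.  85.] rect [481.  162.4] [173.  62.] 16.9
side tray 0.94 1576 [497.6 151.9] z [ 1.1 11.1 20. ] ang 12.4 ext [-106.  126.] rect [511.5 168.1] [249. 103.] 14.7
side vice 0.91 3390 [ 316.7 -342.6] z [  6.9  43.7 101.3] ang -13.3 ext [-75.  75.] rect [ 321.3 -320.8] [118. 159.] 88.4
side vice 0.66 2568 [ 505.2 -207.5] z [  7.3  41.5 103.6] ang -28.7 ext [-78.  73.] rect [ 517.  -184.2] [123. 168.] 75.1
side plate_flex 0.65 268 [ 331.6 -333. ] z [ 73.3  93.1 107.1] ang 85.0 ext [-30.  34.] rect [ 342.7 -308.3] [111.  26.] 67.2
side plate_flex 0.64 172 [ 518.9 -199. ] z [ 80.9  97.1 110.9] ang 73.0 ext [-29.  30.] rect [ 518.9 -199.5] [61.  8.] 71.8
```

View pics/m.png

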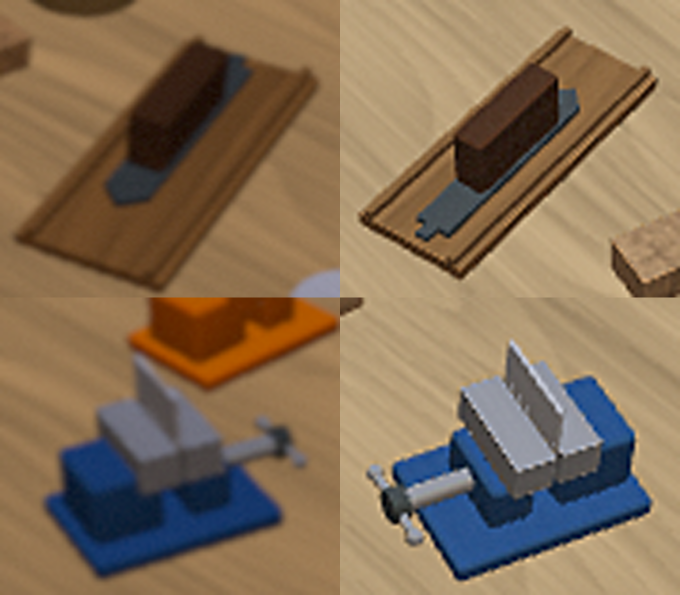

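The crops show the file's pointed nose at the far end (scene lower left, world +x, about 13°) and the tang nearest the base. The blue vice's handle points back toward the base, so forward is about -18°. Next I'll fit these more precisely.

```bash
python3 - <<'E'
from h import *
def rect(P,n):
    if len(P)<6: print(n,len(P));return
    rc,rs,ra=cv2.minAreaRect(P[:,:2].astype(np.float32))
    c,a,s=pca(P);print(n,len(P),"mean",c.round(1),"ang",round(np.degrees(np.arctan(a[1]/a[0])),1),"rect",np.round(rc,1),np.round(rs,1),round(ra,1),"zmed",np.median(P[:,2]).round(1))
for c in ("scene","side"):
    d=dict(np.load(f"pics/{c}0.npz"))
    P,uv=pts(d,np.ones((480,640),bool)); col=d["image"][uv[:,1],uv[:,0]].astype(int)
    near=lambda x,y,r:np.hypot(P[:,0]-x,P[:,1]-y)<r
    f=near(490,150,130)
    rect(P[f&(P[:,2]>57)&(P[:,2]<66)],c+" griptop")
    st=f&(P[:,2]<20)&(P[:,2]>8)&(col[:,2]>col[:,0]-3)
    rect(P[st],c+" steel")
    rect(P[f&(P[:,2]>6)&(P[:,2]<22)&(col[:,0]>col[:,2]+15)],c+" tray")
    v=near(515,-205,110); grey=abs(col[:,0]-col[:,2])<25
    rect(P[v&(P[:,2]>70)&(P[:,2]<80)&grey],c+" jawtop")
    pl=v&(P[:,2]>82)&grey; rect(P[pl],c+" plate"); 
    if pl.sum(): print(" plate zmax",np.percentile(P[pl,2],[50,90,98]).round(1))
    b=v&(P[:,2]>8)&(P[:,2]<20)&(col[:,2]>col[:,0]+30); rect(P[b],c+" base")
    for l in ("ink_jar","spray","can","tape","sanding_block"):
        d2=robot.get_image(c) if l=="ink_jar" else d2
        k=robot.masks_of(c,l)
        if k: Q,_=pts(d2,k[0]["pixels"]);print(l,round(k[0]["conf"],2),np.median(Q,0).round())
E
```

```text
scene griptop 338 mean [499.2 154.9] ang 14.8 rect [496.7 154. ] [92.  25.8] 14.4 zmed 60.2
scene steel 203 mean [514.1 162.1] ang 12.0 rect [488.3 151.9] [170.1  26.2] 14.8 zmed 15.4
scene tray 2232 mean [523.6 170.4] ang 9.2 rect [515.3 117.5] [227.2 183.7] 14.7 zmed 11.0
scene jawtop 351 mean [ 528. -192.] ang -89.6 rect [ 523.3 -197.1] [76.3 58.9] 72.3 zmed 75.0
scene plate 111 mean [ 524.4 -193.8] ang 73.2 rect [ 522.6 -195.8] [59.7  6.4] 72.4 zmed 98.1
 plate zmax [ 98.1 108.4 110. ]
scene base 574 mean [ 533.2 -174.4] ang -20.5 rect [ 524.8 -193. ] [ 87.  126.6] 72.7 zmed 13.8
ink_jar 0.59 [727.  41.  38.]
spray 0.63 [758. -61.  52.]
can 0.64 [665. 378.  85.]
tape 0.94 [399.  -2.  20.]
sanding_block 0.91 [529.  16.  26.]
side griptop 241 mean [492.  151.1] ang 14.7 rect [493.1 151.8] [94.2 29.1] 13.3 zmed 60.3
side steel 255 mean [464.8 141.4] ang 11.7 rect [484.3 150.1] [178.  32.] 14.4 zmed 15.4
side tray 1447 mean [495.1 150.7] ang 12.3 rect [499.7 141.5] [252.4 224.5] 37.2 zmed 11.4
side jawtop 475 mean [ 514.3 -201.9] ang -87.6 rect [ 518.7 -199.6] [71.7 57.8] 71.9 zmed 75.3
side plate 161 mean [ 518.7 -199.8] ang 73.5 rect [ 519.7 -197.8] [60.9  6.6] 70.7 zmed 98.3
 plate zmax [ 98.3 107.8 110.6]
side base 825 mean [ 497.4 -213.2] ang -39.7 rect [ 518. -199.] [ 92.6 129.6] 73.6 zmed 14.2
ink_jar 0.88 [706.  20.  42.]
spray 0.74 [741. -76.  51.]
can 0.56 [630. 348.  77.]
tape 0.87 [390. -11.  22.]
sanding_block 0.74 [517.  -2.  27.]
```

```bash
cat >> h.py <<'E'
from scipy.spatial.transform import Rotation as Ro
def st():
    s=robot.get_state(); print("t",round(s["time"],2),"pos",np.round(s["ee_pos"],1),"rpy",np.degrees(s["tool_rot"]).round(2),"F",np.round(s["ft_force"],1),"T",np.round(s["torque"],2),"open",np.round(s["opening"],1),"grip",np.round(s["finger_force"],1)); return s
def go(p,yaw):
    s=st(); R=Ro.from_euler("xyz",s["tool_rot"]); T=Ro.from_euler("xyz",[180,0,yaw],degrees=True)
    print("cm",(R.inv().apply(np.array(p)-s["ee_pos"])/10).round(2),"twist",np.degrees((R.inv()*T).as_rotvec()).round(2))
E
python3 -c "
from h import *
go([495.5,153,130],194.6)"
```

```text
t 1.3 pos [205.  617.1 206.2] rpy [ 1.7995e+02 -1.0000e-02  1.6162e+02] F [-0.7 -1.6  6.1] T [-0.19  0.06  0.02] open 93.8 grip 6.2
cm [-42.2  -34.89   7.58] twist [ 5.000e-02  1.000e-02 -3.298e+01]
```

```bash
python3 -m creep '[{"twist":[0,0,-33],"translation":[-42.2,-34.9,4],"jaw":0.7},{"twist":[0,0,-33],"translation":[-42.2,-34.9,4],"jaw":0.7},{"twist":[0,0,-33],"translation":[-42.2,-34.9,4],"jaw":0.7},{"twist":[0,0,-33],"translation":[-42.2,-34.9,4],"jaw":0.7},{"twist":[0,0,-33],"translation":[-42.2,-34.9,4],"jaw":0.7},{"twist":[0,0,-33],"translation":[-42.2,-34.9,4],"jaw":0.7},{"twist":[0,0,-33],"translation":[-42.2,-34.9,4],"jaw":0.7},{"twist":[0,0,-33],"translation":[-42.2,-34.9,4],"jaw":0.7}]'; python3 -c "
from h import *
go([495.5,153,120],194.6)"
```

```text
time: 2.1
ee_pos: [416.4, 276.2, 174.7]
tool_rot: [-3.141, -0.003, -2.886]
ft_force: [1.5, 1.7, -6.8]
opening: 65.5
finger_force: 0.0
t 2.1 pos [416.4 276.2 174.7] rpy [-1.7995e+02 -1.5000e-01 -1.6537e+02] F [ 1.5  1.7 -6.8] T [ 0.18 -0.06 -0.02] open 65.5 grip 0.0
cm [ -4.56 -13.91   5.47] twist [-0.05 -0.15  0.03]
```

```bash
python3 -m creep '[{"twist":[0,0,0],"translation":[-4.6,-13.9,5.5],"jaw":0.7},{"twist":[0,0,0],"translation":[-4.6,-13.9,5.5],"jaw":0.7},{"twist":[0,0,0],"translation":[-4.6,-13.9,5.5],"jaw":0.7},{"twist":[0,0,0],"translation":[-4.6,-13.9,5.5],"jaw":0.7},{"twist":[0,0,0],"translation":[-4.6,-13.9,5.5],"jaw":0.7},{"twist":[0,0,0],"translation":[-4.6,-13.9,5.5],"jaw":0.7},{"twist":[0,0,0],"translation":[-4.6,-13.9,5.5],"jaw":0.7},{"twist":[0,0,0],"translation":[-4.6,-13.9,5.5],"jaw":0.7}]' >/dev/null; python3 - <<'E'
from h import *
go([495.5,153,27.5],194.6)
d=robot.get_image("wrist"); cv2.imwrite("pics/w1.png",d["image"][:,:,::-1])
P,uv=pts(d,np.ones((480,640),bool)); f=(np.hypot(P[:,0]-495,P[:,1]-153)<90)&(P[:,2]>55)&(P[:,2]<66)
col=d["image"][uv[:,1],uv[:,0]].astype(int)
print(f.sum(), cv2.minAreaRect(P[f][:,:2].astype(np.float32)),np.median(P[f][:,2]))
f=(np.hypot(P[:,0]-495,P[:,1]-153)<120)&(P[:,2]>12)&(P[:,2]<18)&(col[:,2]>col[:,0]-3)
print(f.sum(), cv2.minAreaRect(P[f][:,:2].astype(np.float32)),np.median(P[f][:,2]))
E
```

```text
t 2.9 pos [495.5 157.6 121.7] rpy [ 1.7996e+02  4.0000e-02 -1.6520e+02] F [ 0.4  2.5 -7. ] T [ 0.16 -0.04  0.03] open 65.9 grip 0.0
cm [ 0.13 -0.45  9.42] twist [0.04 0.04 0.2 ]
5682 ((494.4791259765625, 153.53611755371094), (89.27930450439453, 26.09626007080078), 14.266609191894531) 60.67857416110048
2767 ((486.1820068359375, 152.07012939453125), (174.34063720703125, 26.289939880371094), 15.115884780883789) 15.965546960954887
```

View pics/w1.png

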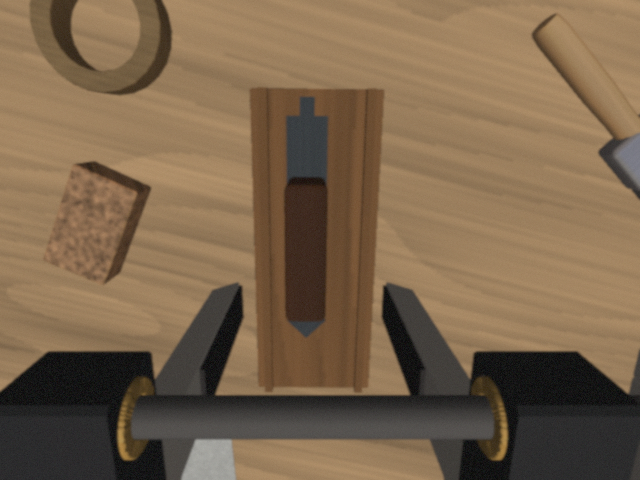

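The wrist view confirms it: grip centred at (306,250), tang at the top, nose at (306,335). I'll centre over it and descend.

```bash
python3 -m creep '[{"twist":[0,0,0],"translation":[0,0,4],"jaw":0.7},{"twist":[0,0,0],"translation":[0,0,4],"jaw":0.7},{"twist":[0,0,0],"translation":[0,0,4],"jaw":0.7},{"twist":[0,0,0],"translation":[0,0,4],"jaw":0.7},{"twist":[0,0,0],"translation":[0,0,4],"jaw":0.7},{"twist":[0,0,0],"translation":[0,0,4],"jaw":0.7},{"twist":[0,0,0],"translation":[0,0,4],"jaw":0.7},{"twist":[0,0,0],"translation":[0,0,4],"jaw":0.7}]' ; python3 - <<'E'
from h import *
go([495,153.3,27.5],194.6)
for i in range(4): robot.get_image("wrist");st()
E
```

```text
time: 3.75
ee_pos: [496.3, 155.8, 81.7]
tool_rot: [3.142, 0.001, -2.887]
ft_force: [1.0, 1.4, -6.8]
opening: 66.0
finger_force: 0.0
t 3.75 pos [496.3 155.8  81.7] rpy [ 1.8000e+02  3.0000e-02 -1.6539e+02] F [ 1.   1.4 -6.8] T [ 0.14 -0.03 -0.01] open 66.0 grip 0.0
cm [ 0.19 -0.21  5.42] twist [0.   0.03 0.01]
t 3.8 pos [496.2 155.7  81.6] rpy [ 1.8000e+02  2.0000e-02 -1.6539e+02] F [ 0.7  1.6 -6.5] T [ 0.16  0.03 -0.04] open 65.6 grip 0.0
t 3.85 pos [496.1 155.7  81.4] rpy [ 1.8000e+02  1.0000e-02 -1.6539e+02] F [ 0.5  2.  -5.7] T [ 0.19 -0.03 -0.02] open 66.0 grip 0.0
t 3.9 pos [496.1 155.7  81.4] rpy [ 180.      0.   -165.38] F [ 0.8  2.2 -7.2] T [ 0.12 -0.06  0.01] open 65.8 grip 0.0
t 3.95 pos [496.1 155.7  81.3] rpy [ 180.     -0.   -165.38] F [ 0.2  1.  -7.4] T [ 0.05 -0.04  0.02] open 65.6 grip 0.0
```

```bash
python3 -m creep '[{"twist":[0,0,0],"translation":[0.15,-0.22,1],"jaw":0.7},{"twist":[0,0,0],"translation":[0.15,-0.22,3],"jaw":0.7},{"twist":[0,0,0],"translation":[0.15,-0.22,4.5],"jaw":0.7},{"twist":[0,0,0],"translation":[0.15,-0.22,5.3],"jaw":0.7},{"twist":[0,0,0],"translation":[0.15,-0.22,5.4],"jaw":0.7},{"twist":[0,0,0],"translation":[0.15,-0.22,5.4],"jaw":0.7},{"twist":[0,0,0],"translation":[0.15,-0.22,5.4],"jaw":0.7},{"twist":[0,0,0],"translation":[0.15,-0.22,5.4],"jaw":0.7}]' ; python3 -c "
from h import *
go([495,153.3,27.5],194.6)"
```

```text
time: 4.75
ee_pos: [495.7, 153.4, 27.9]
tool_rot: [3.141, 0.001, -2.887]
ft_force: [0.2, 1.5, -6.5]
opening: 66.0
finger_force: 0.0
t 4.75 pos [495.7 153.4  27.9] rpy [ 1.7999e+02  7.0000e-02 -1.6539e+02] F [ 0.2  1.5 -6.5] T [ 0.15 -0.06 -0.02] open 66.0 grip 0.0
cm [0.07 0.01 0.04] twist [0.01 0.07 0.01]
```

```bash
python3 -m creep '[{"twist":[0,0,0],"translation":[0,0,0],"jaw":0.4},{"twist":[0,0,0],"translation":[0,0,0],"jaw":0.3},{"twist":[0,0,0],"translation":[0,0,0],"jaw":0},{"twist":[0,0,0],"translation":[0,0,0],"jaw":0},{"twist":[0,0,0],"translation":[0,0,0],"jaw":0},{"twist":[0,0,0],"translation":[0,0,0],"jaw":0},{"twist":[0,0,0],"translation":[0,0,0],"jaw":0},{"twist":[0,0,0],"translation":[0,0,0],"jaw":0}]' ; python3 -c "
from h import *
go([495,153.3,27.5],194.6)"
```

```text
time: 5.55
ee_pos: [495.2, 153.2, 27.3]
tool_rot: [-3.142, -0.0, -2.886]
ft_force: [0.9, 1.0, -6.2]
opening: 26.0
finger_force: 30.0
t 5.55 pos [495.2 153.2  27.3] rpy [-180.     -0.   -165.38] F [ 0.9  1.  -6.2] T [0.09 0.05 0.02] open 26.0 grip 30.0
cm [ 0.02  0.01 -0.02] twist [-0.   -0.    0.02]
```

```bash
python3 -m creep '[{"twist":[0,0,0],"translation":[0,0,-1],"jaw":0},{"twist":[0,0,0],"translation":[0,0,-3],"jaw":0},{"twist":[0,0,0],"translation":[0,0,-6],"jaw":0},{"twist":[0,0,0],"translation":[0,0,-9],"jaw":0},{"twist":[0,0,0],"translation":[0,0,-12],"jaw":0},{"twist":[0,0,0],"translation":[0,0,-15],"jaw":0},{"twist":[0,0,0],"translation":[0,0,-16.5],"jaw":0},{"twist":[0,0,0],"translation":[0,0,-17],"jaw":0}]' ; python3 -c "
from h import *
go([465.7,-179.9,190],162.3)"
```

```text
time: 6.35
ee_pos: [495.8, 153.5, 199.4]
tool_rot: [3.141, 0.003, -2.887]
ft_force: [0.1, 1.6, -10.1]
opening: 25.8
finger_force: 30.0
t 6.35 pos [495.8 153.5 199.4] rpy [ 179.98    0.18 -165.39] F [  0.1   1.6 -10.1] T [ 0.14 -0.08  0.02] open 25.8 grip 30.0
cm [ 11.33 -31.5    0.9 ] twist [ 0.07  0.17 32.31]
```

```bash
python3 -m creep '[{"twist":[0,0,4],"translation":[1.4,-4,0],"jaw":0},{"twist":[0,0,9],"translation":[3,-8.5,0],"jaw":0},{"twist":[0,0,14],"translation":[4.7,-13,0],"jaw":0},{"twist":[0,0,19],"translation":[6.3,-17.5,0],"jaw":0},{"twist":[0,0,24],"translation":[7.9,-22,0],"jaw":0},{"twist":[0,0,28],"translation":[9.5,-26.5,0],"jaw":0},{"twist":[0,0,31],"translation":[10.7,-29.5,0],"jaw":0},{"twist":[0,0,32.3],"translation":[11.3,-31.5,0],"jaw":0}]' ; python3 -m creep '[{"twist":[0,0,0],"translation":[0,0,0.5],"jaw":0},{"twist":[0,0,0],"translation":[0,0,1],"jaw":0},{"twist":[0,0,0],"translation":[0,0,1],"jaw":0},{"twist":[0,0,0],"translation":[0,0,1],"jaw":0},{"twist":[0,0,0],"translation":[0,0,1],"jaw":0},{"twist":[0,0,0],"translation":[0,0,1],"jaw":0},{"twist":[0,0,0],"translation":[0,0,1],"jaw":0},{"twist":[0,0,0],"translation":[0,0,1],"jaw":0}]' ;python3 - <<'E'
from h import *
go([465.7,-179.9,150],162.3)
F=[]
for i in range(6): d=robot.get_image("wrist");s=robot.get_state();F.append(np.r_[s["ft_force"],s["torque"]])
print(np.mean(F,0).round(2),np.std(F,0).round(2))
cv2.imwrite("pics/w2.png",d["image"][:,:,::-1])
P,uv=pts(d,np.ones((480,640),bool))
f=(np.hypot(P[:,0]-521,P[:,1]+197)<60)&(P[:,2]>85)&(P[:,2]<125)
print(f.sum()); 
if f.sum()>10: print(cv2.minAreaRect(P[f][:,:2].astype(np.float32)),np.percentile(P[f][:,2],[5,50,95,99]))
E
```

```text
time: 7.15
ee_pos: [463.3, -183.2, 196.6]
tool_rot: [-3.14, -0.002, 2.827]
ft_force: [1.0, 1.6, -10.5]
opening: 25.9
finger_force: 30.0
time: 7.95
ee_pos: [465.5, -180.0, 187.5]
tool_rot: [3.142, 0.0, 2.833]
ft_force: [0.9, 1.5, -10.4]
opening: 25.9
finger_force: 30.0
t 7.95 pos [ 465.5 -180.   187.5] rpy [1.8000e+02 1.0000e-02 1.6233e+02] F [  0.9   1.5 -10.4] T [ 0.07 -0.06  0.01] open 25.9 grip 30.0
cm [-0.02  0.01  3.75] twist [0.   0.01 0.03]
[ 0.74  1.66 -9.81  0.09 -0.03  0.01] [0.37 0.59 0.36 0.05 0.02 0.02]
0
```

View pics/w2.png

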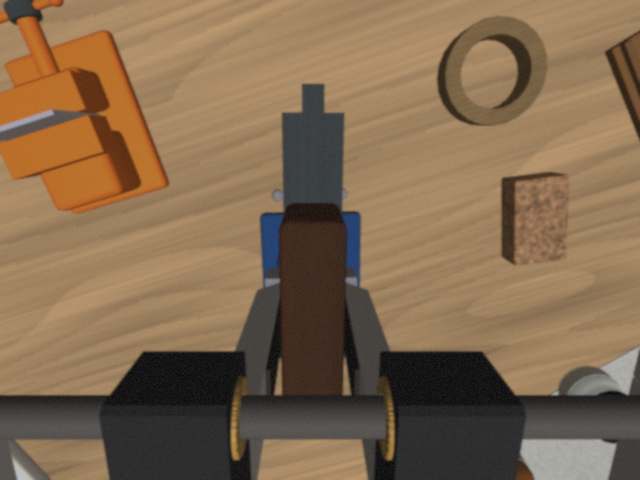

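```bash
python3 -m creep '[{"twist":[0,0,0],"translation":[-1.5,0,0.5],"jaw":0},{"twist":[0,0,0],"translation":[-4,0,1.5],"jaw":0},{"twist":[0,0,0],"translation":[-5.8,0,3],"jaw":0},{"twist":[0,0,0],"translation":[-5.8,0,4.5],"jaw":0},{"twist":[0,0,0],"translation":[-5.8,0,5],"jaw":0},{"twist":[0,0,0],"translation":[-5.8,0,5],"jaw":0},{"twist":[0,0,0],"translation":[-5.8,0,5],"jaw":0},{"twist":[0,0,0],"translation":[-5.8,0,5],"jaw":0}]' ; python3 -c "
from h import *
st()"
python3 -m creep '[{"twist":[0,0,0],"translation":[0,0,0.1],"jaw":0},{"twist":[0,0,0],"translation":[0,0,0.2],"jaw":0},{"twist":[0,0,0],"translation":[0,0,0.3],"jaw":0},{"twist":[0,0,0],"translation":[0,0,0.4],"jaw":0},{"twist":[0,0,0],"translation":[0,0,0.5],"jaw":0},{"twist":[0,0,0],"translation":[0,0,0.6],"jaw":0},{"twist":[0,0,0],"translation":[0,0,0.6],"jaw":0},{"twist":[0,0,0],"translation":[0,0,0.6],"jaw":0}]';python3 -c "
from h import *
st()"
```

```text
time: 9.05
ee_pos: [520.9, -197.8, 138.2]
tool_rot: [3.142, 0.001, 2.833]
ft_force: [0.0, 2.4, -9.4]
opening: 25.7
finger_force: 30.0
t 9.05 pos [ 520.9 -197.8  138.2] rpy [1.8000e+02 8.0000e-02 1.6231e+02] F [ 0.   2.4 -9.4] T [ 0.1  -0.04  0.01] open 25.7 grip 30.0
time: 9.85
ee_pos: [520.6, -197.7, 131.3]
tool_rot: [-3.142, -0.0, 2.833]
ft_force: [0.7, 0.9, -9.9]
opening: 25.6
finger_force: 30.0
t 9.85 pos [ 520.6 -197.7  131.3] rpy [-1.8000e+02 -1.0000e-02  1.6232e+02] F [ 0.7  0.9 -9.9] T [ 0.1  -0.04  0.01] open 25.6 grip 30.0
```

```bash
python3 -m creep '[{"twist":[0,0,0],"translation":[0,0,0.05],"jaw":0},{"twist":[0,0,0],"translation":[0,0,0.1],"jaw":0},{"twist":[0,0,0],"translation":[0,0,0.15],"jaw":0},{"twist":[0,0,0],"translation":[0,0,0.2],"jaw":0},{"twist":[0,0,0],"translation":[0,0,0.2],"jaw":0},{"twist":[0,0,0],"translation":[0,0,0.2],"jaw":0},{"twist":[0,0,0],"translation":[0,0,0.2],"jaw":0},{"twist":[0,0,0],"translation":[0,0,0.2],"jaw":0}]'
```

```text
time: 10.65
ee_pos: [520.6, -197.7, 129.3]
tool_rot: [3.142, -0.0, 2.833]
ft_force: [0.4, 2.1, -8.2]
opening: 26.1
finger_force: 30.0
```

```bash
python3 -m creep '[{"twist":[0,0,0],"translation":[0,0,0.03],"jaw":0},{"twist":[0,0,0],"translation":[0,0,0.06],"jaw":0},{"twist":[0,0,0],"translation":[0,0,0.1],"jaw":0},{"twist":[0,0,0],"translation":[0,0,0.1],"jaw":0},{"twist":[0,0,0],"translation":[0,0,0.1],"jaw":0},{"twist":[0,0,0],"translation":[0,0,0.1],"jaw":0},{"twist":[0,0,0],"translation":[0,0,0.1],"jaw":0},{"twist":[0,0,0],"translation":[0,0,0.1],"jaw":0}]'
```

```text
time: 11.45
ee_pos: [520.6, -197.7, 128.3]
tool_rot: [3.142, -0.0, 2.833]
ft_force: [1.0, 1.0, -9.1]
opening: 25.5
finger_force: 30.0
```

```bash
python3 -m creep '[{"twist":[0,0,0],"translation":[0,0,0.03],"jaw":0},{"twist":[0,0,0],"translation":[0,0,0.06],"jaw":0},{"twist":[0,0,0],"translation":[0,0,0.1],"jaw":0},{"twist":[0,0,0],"translation":[0,0,0.1],"jaw":0},{"twist":[0,0,0],"translation":[0,0,0.1],"jaw":0},{"twist":[0,0,0],"translation":[0,0,0.1],"jaw":0},{"twist":[0,0,0],"translation":[0,0,0.1],"jaw":0},{"twist":[0,0,0],"translation":[0,0,0.1],"jaw":0}]'
```

```text
time: 12.25
ee_pos: [520.7, -197.7, 127.3]
tool_rot: [3.142, 0.0, 2.833]
ft_force: [0.1, 1.3, -8.4]
opening: 26.1
finger_force: 30.0
```

```bash
python3 -m creep '[{"twist":[0,0,0],"translation":[0,0,0.03],"jaw":0},{"twist":[0,0,0],"translation":[0,0,0.06],"jaw":0},{"twist":[0,0,0],"translation":[0,0,0.1],"jaw":0},{"twist":[0,0,0],"translation":[0,0,0.1],"jaw":0},{"twist":[0,0,0],"translation":[0,0,0.1],"jaw":0},{"twist":[0,0,0],"translation":[0,0,0.1],"jaw":0},{"twist":[0,0,0],"translation":[0,0,0.1],"jaw":0},{"twist":[0,0,0],"translation":[0,0,0.1],"jaw":0}]'; python3 -c "
from h import *
for i in range(3): robot.get_image('side');st()"
```

```text
time: 13.05
ee_pos: [520.6, -197.7, 126.3]
tool_rot: [3.142, 0.0, 2.833]
ft_force: [1.1, 1.7, -9.8]
opening: 26.1
finger_force: 30.0
t 13.1 pos [ 520.6 -197.7  126.3] rpy [180.    -0.   162.32] F [ 1.4  1.8 -9.5] T [ 0.13 -0.08 -0.01] open 26.1 grip 30.0
t 13.15 pos [ 520.6 -197.7  126.3] rpy [-180.     -0.    162.32] F [  0.5   1.8 -10. ] T [ 0.08 -0.07  0.01] open 26.0 grip 30.0
t 13.2 pos [ 520.6 -197.7  126.3] rpy [180.     0.   162.32] F [ 0.2  1.7 -9.7] T [ 0.06 -0.01 -0.01] open 25.3 grip 30.0
```

```bash
python3 -m creep '[{"twist":[0,0,0],"translation":[0,0,0.03],"jaw":0},{"twist":[0,0,0],"translation":[0,0,0.06],"jaw":0},{"twist":[0,0,0],"translation":[0,0,0.08],"jaw":0},{"twist":[0,0,0],"translation":[0,0,0.08],"jaw":0},{"twist":[0,0,0],"translation":[0,0,0.08],"jaw":0},{"twist":[0,0,0],"translation":[0,0,0.08],"jaw":0},{"twist":[0,0,0],"translation":[0,0,0.08],"jaw":0},{"twist":[0,0,0],"translation":[0,0,0.08],"jaw":0}]'
```

```text
time: 14.0
ee_pos: [520.7, -197.7, 125.7]
tool_rot: [-3.142, 0.0, 2.833]
ft_force: [0.3, 2.6, -5.6]
opening: 26.0
finger_force: 30.0
```

```bash
python3 -m creep '[{"twist":[0,0,0],"translation":[0,0,0.03],"jaw":0},{"twist":[0,0,0],"translation":[0,0,0.05],"jaw":0},{"twist":[0,0,0],"translation":[0,0,0.05],"jaw":0},{"twist":[0,0,0],"translation":[0,0,0.05],"jaw":0},{"twist":[0,0,0],"translation":[0,0,0.05],"jaw":0},{"twist":[0,0,0],"translation":[0,0,0.05],"jaw":0},{"twist":[0,0,0],"translation":[0,0,0.05],"jaw":0},{"twist":[0,0,0],"translation":[0,0,0.05],"jaw":0}]'
```

```text
time: 14.8
ee_pos: [521.1, -197.9, 125.5]
tool_rot: [3.142, 0.001, 2.833]
ft_force: [0.2, 2.7, 5.3]
opening: 25.7
finger_force: 30.0
```

Contact found: the pressing plane is about 0.4 mm above the current command. I'll lift, move back 60 mm, and come down to just above the edge.

```bash
python3 -m creep '[{"twist":[0,0,0],"translation":[0,0,-0.8],"jaw":0},{"twist":[0,0,0],"translation":[0,0,-2],"jaw":0},{"twist":[0,0,0],"translation":[1.5,0,-2],"jaw":0},{"twist":[0,0,0],"translation":[3.5,0,-2],"jaw":0},{"twist":[0,0,0],"translation":[5.2,0,-2],"jaw":0},{"twist":[0,0,0],"translation":[6,0,-2],"jaw":0},{"twist":[0,0,0],"translation":[6,0,-2],"jaw":0},{"twist":[0,0,0],"translation":[6,0,-2],"jaw":0}]'
python3 -m creep '[{"twist":[0,0,0],"translation":[0,0,0.5],"jaw":0},{"twist":[0,0,0],"translation":[0,0,1],"jaw":0},{"twist":[0,0,0],"translation":[0,0,1.5],"jaw":0},{"twist":[0,0,0],"translation":[0,0,1.75],"jaw":0},{"twist":[0,0,0],"translation":[0,0,1.8],"jaw":0},{"twist":[0,0,0],"translation":[0,0,1.8],"jaw":0},{"twist":[0,0,0],"translation":[0,0,1.8],"jaw":0},{"twist":[0,0,0],"translation":[0,0,1.8],"jaw":0}]'; python3 -c "
from h import *
go([521.1-57.2,-197.9+18.2,125.4],162.3)
for i in range(3): robot.get_image('side');st()"
```

```text
time: 15.6
ee_pos: [464.5, -179.8, 145.2]
tool_rot: [-3.142, 0.001, 2.833]
ft_force: [0.9, 1.6, -9.6]
opening: 25.8
finger_force: 30.0
time: 16.4
ee_pos: [463.6, -179.5, 127.2]
tool_rot: [-3.142, 0.0, 2.833]
ft_force: [0.2, 1.7, -9.4]
opening: 25.7
finger_force: 30.0
t 16.4 pos [ 463.6 -179.5  127.2] rpy [-1.8000e+02  2.0000e-02  1.6232e+02] F [ 0.2  1.7 -9.4] T [ 0.1  -0.03 -0.01] open 25.7 grip 30.0
cm [-0.04 -0.01  0.18] twist [-0.    0.02  0.02]
t 16.45 pos [ 463.6 -179.5  127.2] rpy [1.8000e+02 2.0000e-02 1.6232e+02] F [ 0.7  2.3 -9.5] T [ 0.12 -0.02  0.  ] open 26.2 grip 30.0
t 16.5 pos [ 463.6 -179.5  127.2] rpy [1.8000e+02 2.0000e-02 1.6232e+02] F [ 0.8  1.3 -8.8] T [ 0.12 -0.07  0.04] open 26.0 grip 30.0
t 16.55 pos [ 463.5 -179.5  127.2] rpy [1.8000e+02 1.0000e-02 1.6232e+02] F [ 1.7  1.9 -9.5] T [ 0.11 -0.09  0.01] open 25.6 grip 30.0
```

```bash
python3 -m creep '[{"twist":[0,0,0],"translation":[0,0,0.06],"jaw":0},{"twist":[0,0,0],"translation":[0,0,0.12],"jaw":0},{"twist":[0,0,0],"translation":[0,0,0.16],"jaw":0},{"twist":[0,0,0],"translation":[0,0,0.16],"jaw":0},{"twist":[0,0,0],"translation":[0,0,0.16],"jaw":0},{"twist":[0,0,0],"translation":[0,0,0.16],"jaw":0},{"twist":[0,0,0],"translation":[0,0,0.16],"jaw":0},{"twist":[0,0,0],"translation":[0,0,0.16],"jaw":0}]'; python3 -c "
from h import *
for i in range(3): robot.get_image('side');st()"
```

```text
time: 17.35
ee_pos: [463.6, -179.5, 125.5]
tool_rot: [3.142, 0.0, 2.833]
ft_force: [0.5, 2.3, -5.3]
opening: 26.1
finger_force: 30.0
t 17.4 pos [ 463.6 -179.5  125.6] rpy [1.8000e+02 2.0000e-02 1.6232e+02] F [ 0.   1.2 -5.7] T [ 0.09 -0.09  0.03] open 26.2 grip 30.0
t 17.45 pos [ 463.6 -179.5  125.6] rpy [1.8000e+02 2.0000e-02 1.6232e+02] F [ 0.3  2.5 -5.5] T [ 0.15 -0.17 -0.  ] open 26.1 grip 30.0
t 17.5 pos [ 463.6 -179.5  125.5] rpy [1.8000e+02 2.0000e-02 1.6232e+02] F [ 0.6  1.4 -5.7] T [ 0.16 -0.09 -0.03] open 25.8 grip 30.0
```

```bash
python3 -m creep '[{"twist":[0,0,0],"translation":[-0.2,0,0.015],"jaw":0},{"twist":[0,0,0],"translation":[-0.7,0,0.015],"jaw":0},{"twist":[0,0,0],"translation":[-1.3,0,0.015],"jaw":0},{"twist":[0,0,0],"translation":[-1.9,0,0.012],"jaw":0},{"twist":[0,0,0],"translation":[-2.5,0,0.009],"jaw":0},{"twist":[0,0,0],"translation":[-3.1,0,0.006],"jaw":0},{"twist":[0,0,0],"translation":[-3.7,0,0.003],"jaw":0},{"twist":[0,0,0],"translation":[-4.3,0,0],"jaw":0}]'; python3 -c "
from h import *
st()"
```

```text
time: 18.3
ee_pos: [500.6, -191.4, 125.4]
tool_rot: [3.141, -0.008, 2.833]
ft_force: [-8.4, 4.3, 4.6]
opening: 25.8
finger_force: 30.0
t 18.3 pos [ 500.6 -191.4  125.4] rpy [179.99  -0.48 162.31] F [-8.4  4.3  4.6] T [ 0.74  1.92 -0.01] open 25.8 grip 30.0
```

```bash
python3 -m creep '[{"twist":[0,0,0],"translation":[-0.6,0,-0.025],"jaw":0},{"twist":[0,0,0],"translation":[-1.2,0,-0.025],"jaw":0},{"twist":[0,0,0],"translation":[-1.8,0,-0.02],"jaw":0},{"twist":[0,0,0],"translation":[-2.3,0,-0.015],"jaw":0},{"twist":[0,0,0],"translation":[-2.8,0,-0.01],"jaw":0},{"twist":[0,0,0],"translation":[-3.3,0,-0.005],"jaw":0},{"twist":[0,0,0],"translation":[-3.8,0,0],"jaw":0},{"twist":[0,0,0],"translation":[-4.3,0,0],"jaw":0}]'; python3 -c "
from h import *
st()"
```

```text
time: 19.1
ee_pos: [541.6, -204.5, 125.2]
tool_rot: [3.142, -0.009, 2.833]
ft_force: [-5.6, 4.2, 1.7]
opening: 26.0
finger_force: 30.0
t 19.1 pos [ 541.6 -204.5  125.2] rpy [179.99  -0.49 162.3 ] F [-5.6  4.2  1.7] T [0.77 1.93 0.04] open 26.0 grip 30.0
```

```bash
python3 -m creep '[{"twist":[0,0,0],"translation":[-0.5,0,-0.01],"jaw":0},{"twist":[0,0,0],"translation":[-1.0,0,-0.01],"jaw":0},{"twist":[0,0,0],"translation":[-1.5,0,-0.01],"jaw":0},{"twist":[0,0,0],"translation":[-2.0,0,-0.01],"jaw":0},{"twist":[0,0,0],"translation":[-2.5,0,-0.005],"jaw":0},{"twist":[0,0,0],"translation":[-3.0,0,0],"jaw":0},{"twist":[0,0,0],"translation":[-3.5,0,0],"jaw":0},{"twist":[0,0,0],"translation":[-4.0,0,0],"jaw":0}]'; python3 - <<'E'
from h import *
st()
E
```

```text
time: 19.9
ee_pos: [583.9, -217.9, 125.2]
tool_rot: [-3.142, -0.0, 2.833]
ft_force: [-2.5, 2.6, -5.3]
opening: 25.6
finger_force: 30.0
t 19.9 pos [ 583.9 -217.9  125.2] rpy [-180.     -0.    162.32] F [-2.5  2.6 -5.3] T [ 0.45  0.9  -0.  ] open 25.6 grip 30.0
```

```bash
python3 -m creep '[{"twist":[0,0,0],"translation":[-0.2,0,-0.8],"jaw":0},{"twist":[0,0,0],"translation":[-0.2,0,-2],"jaw":0},{"twist":[0,0,0],"translation":[-0.1,0,-2.5],"jaw":0},{"twist":[0,0,0],"translation":[1,0,-2.5],"jaw":0},{"twist":[0,0,0],"translation":[3,0,-2.5],"jaw":0},{"twist":[0,0,0],"translation":[6,0,-2.5],"jaw":0},{"twist":[0,0,0],"translation":[9,0,-2.5],"jaw":0},{"twist":[0,0,0],"translation":[11.4,0,-2.5],"jaw":0}]'
python3 -m creep '[{"twist":[0,0,0],"translation":[1.2,0,0],"jaw":0},{"twist":[0,0,0],"translation":[1.2,0,0],"jaw":0},{"twist":[0,0,0],"translation":[1.2,0,0.3],"jaw":0},{"twist":[0,0,0],"translation":[1.2,0,0.8],"jaw":0},{"twist":[0,0,0],"translation":[1.2,0,1.4],"jaw":0},{"twist":[0,0,0],"translation":[1.2,0,2],"jaw":0},{"twist":[0,0,0],"translation":[1.2,0,2.3],"jaw":0},{"twist":[0,0,0],"translation":[1.2,0,2.3],"jaw":0}]'
python3 - <<'E'
from h import *
F=[]
for i in range(4): robot.get_image("wrist");F.append(robot.get_state()["ft_force"])
s=st();print(np.mean(F,0))
d=robot.get_image("side"); k=robot.masks_of("side","file")[0]; P,_=pts(d,k["pixels"]); x,y,w,h=cv2.boundingRect(k["pixels"].astype(np.uint8))
print(x,y,w,h)
cv2.imwrite("pics/s3.png",cv2.resize(d["image"][200:350,300:460,::-1],(640,600),interpolation=cv2.INTER_CUBIC))
E
```

```text
time: 20.7
ee_pos: [473.6, -182.8, 151.1]
tool_rot: [3.142, 0.001, 2.833]
ft_force: [0.2, 1.6, -9.3]
opening: 25.9
finger_force: 30.0
time: 21.5
ee_pos: [463.1, -179.3, 126.6]
tool_rot: [-3.142, -0.002, 2.833]
ft_force: [-0.3, 1.7, -9.7]
opening: 25.9
finger_force: 30.0
t 21.7 pos [ 463.6 -179.6  127.6] rpy [-1.8000e+02  2.0000e-02  1.6232e+02] F [ 1.2  1.3 -9.3] T [ 0.12 -0.06  0.  ] open 26.0 grip 30.0
[ 0.82605685  1.64705073 -9.27027916]
319 270 75 35
```

View pics/s3.png

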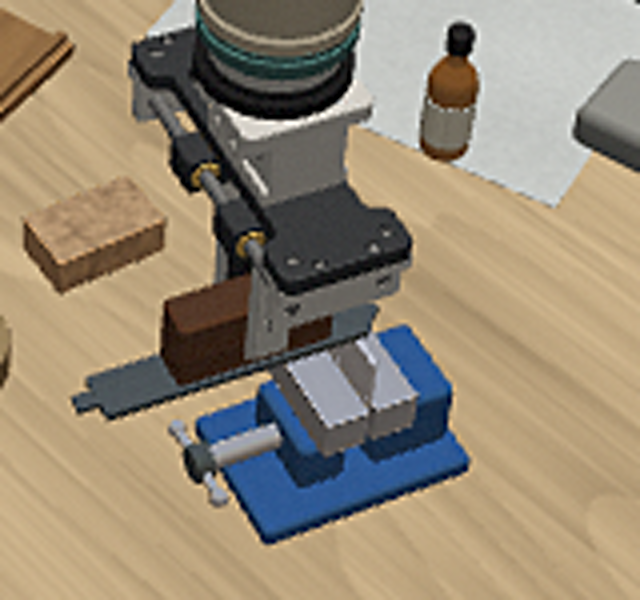

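The file still looks flat and square in the grip, with its nose (355,320 in the crop) over the plate's edge. Second stroke: touch down first.

```bash
python3 -m creep '[{"twist":[0,0,0],"translation":[0,0,0.06],"jaw":0},{"twist":[0,0,0],"translation":[0,0,0.12],"jaw":0},{"twist":[0,0,0],"translation":[0,0,0.16],"jaw":0},{"twist":[0,0,0],"translation":[0,0,0.2],"jaw":0},{"twist":[0,0,0],"translation":[0,0,0.2],"jaw":0},{"twist":[0,0,0],"translation":[0,0,0.2],"jaw":0},{"twist":[0,0,0],"translation":[0,0,0.2],"jaw":0},{"twist":[0,0,0],"translation":[0,0,0.2],"jaw":0}]'; python3 - <<'E'
from h import *
F=[]
for i in range(4): d=robot.get_image("wrist");F.append(robot.get_state()["ft_force"])
s=st();print(np.mean(F,0))
P,uv=pts(d,np.ones((480,640),bool)); col=d["image"][uv[:,1],uv[:,0]].astype(int)
f=np.array([.953,-.304]); l=np.array([.304,.953]); q=P[:,:2]-s["ee_pos"][:2]; a=q@f; b=q@l
for lo,hi in ((-82,-72),(-72,-62),(-62,-52)):
    m=(a>lo)&(a<hi)&(abs(b)<11)&(P[:,2]>95)&(P[:,2]<130); print(lo,m.sum(),P[m][:,2].mean().round(2),(np.polyfit(b[m],P[m][:,2],1)).round(3))
E
```

```text
time: 22.6
ee_pos: [463.6, -179.6, 125.6]
tool_rot: [3.142, 0.0, 2.833]
ft_force: [-0.4, 1.2, -5.1]
opening: 25.9
finger_force: 30.0
t 22.8 pos [ 463.6 -179.5  125.6] rpy [1.8000e+02 3.0000e-02 1.6232e+02] F [ 0.2  2.5 -4.8] T [ 0.09 -0.14 -0.  ] open 25.8 grip 30.0
[-0.18989222  1.90809488 -4.65953605]
-82 1122 114.36 [-2.00000e-03  1.14362e+02]
-72 1096 114.37 [-2.00000e-03  1.14371e+02]
-62 995 114.34 [2.00000e-03 1.14337e+02]
```

```bash
python3 -m creep '[{"twist":[0,0,0],"translation":[-0.2,0,0],"jaw":0},{"twist":[0,0,0],"translation":[-0.7,0,-0.003],"jaw":0},{"twist":[0,0,0],"translation":[-1.3,0,-0.006],"jaw":0},{"twist":[0,0,0],"translation":[-1.9,0,-0.01],"jaw":0},{"twist":[0,0,0],"translation":[-2.5,0,-0.015],"jaw":0},{"twist":[0,0,0],"translation":[-3.1,0,-0.02],"jaw":0},{"twist":[0,0,0],"translation":[-3.7,0,-0.025],"jaw":0},{"twist":[0,0,0],"translation":[-4.3,0,-0.028],"jaw":0}]'; python3 -c "
from h import *
st()"
```

```text
time: 23.6
ee_pos: [501.2, -191.6, 125.4]
tool_rot: [3.141, -0.007, 2.833]
ft_force: [-7.0, 3.3, 2.5]
opening: 25.3
finger_force: 30.0
t 23.6 pos [ 501.2 -191.6  125.4] rpy [179.99  -0.42 162.31] F [-7.   3.3  2.5] T [ 0.66  1.56 -0.05] open 25.3 grip 30.0
```

```bash
python3 -m creep '[{"twist":[0,0,0],"translation":[-0.6,0,-0.015],"jaw":0},{"twist":[0,0,0],"translation":[-1.2,0,-0.018],"jaw":0},{"twist":[0,0,0],"translation":[-1.8,0,-0.015],"jaw":0},{"twist":[0,0,0],"translation":[-2.3,0,-0.01],"jaw":0},{"twist":[0,0,0],"translation":[-2.8,0,-0.005],"jaw":0},{"twist":[0,0,0],"translation":[-3.3,0,0],"jaw":0},{"twist":[0,0,0],"translation":[-3.8,0,0.005],"jaw":0},{"twist":[0,0,0],"translation":[-4.3,0,0.01],"jaw":0}]'; python3 -c "
from h import *
st()"
```

```text
time: 24.4
ee_pos: [541.7, -204.5, 125.1]
tool_rot: [3.141, -0.009, 2.833]
ft_force: [-5.4, 4.4, 1.3]
opening: 26.0
finger_force: 30.0
t 24.4 pos [ 541.7 -204.5  125.1] rpy [179.99  -0.49 162.3 ] F [-5.4  4.4  1.3] T [ 0.76  1.99 -0.03] open 26.0 grip 30.0
```

```bash
python3 -m creep '[{"twist":[0,0,0],"translation":[-0.5,0,-0.01],"jaw":0},{"twist":[0,0,0],"translation":[-1.0,0,-0.01],"jaw":0},{"twist":[0,0,0],"translation":[-1.5,0,-0.005],"jaw":0},{"twist":[0,0,0],"translation":[-2.0,0,0],"jaw":0},{"twist":[0,0,0],"translation":[-2.5,0,0.01],"jaw":0},{"twist":[0,0,0],"translation":[-3.0,0,0.02],"jaw":0},{"twist":[0,0,0],"translation":[-3.5,0,0.025],"jaw":0},{"twist":[0,0,0],"translation":[-4.0,0,0.028],"jaw":0}]'; python3 -c "
from h import *
st()"
python3 -m creep '[{"twist":[0,0,0],"translation":[-0.2,0,-0.8],"jaw":0},{"twist":[0,0,0],"translation":[-0.2,0,-2],"jaw":0},{"twist":[0,0,0],"translation":[-0.1,0,-2.5],"jaw":0},{"twist":[0,0,0],"translation":[1,0,-2.5],"jaw":0},{"twist":[0,0,0],"translation":[3,0,-2.5],"jaw":0},{"twist":[0,0,0],"translation":[6,0,-2.5],"jaw":0},{"twist":[0,0,0],"translation":[9,0,-2.5],"jaw":0},{"twist":[0,0,0],"translation":[11.4,0,-2.5],"jaw":0}]'
python3 -m creep '[{"twist":[0,0,0],"translation":[1.2,0,0],"jaw":0},{"twist":[0,0,0],"translation":[1.2,0,0],"jaw":0},{"twist":[0,0,0],"translation":[1.2,0,0.3],"jaw":0},{"twist":[0,0,0],"translation":[1.2,0,0.8],"jaw":0},{"twist":[0,0,0],"translation":[1.2,0,1.4],"jaw":0},{"twist":[0,0,0],"translation":[1.2,0,2],"jaw":0},{"twist":[0,0,0],"translation":[1.2,0,2.3],"jaw":0},{"twist":[0,0,0],"translation":[1.2,0,2.3],"jaw":0}]'; python3 -c "
from h import *
for i in range(3): robot.get_image('wrist');st()"
```

```text
time: 25.2
ee_pos: [583.9, -217.9, 125.0]
tool_rot: [-3.142, -0.0, 2.833]
ft_force: [-1.7, 1.8, -4.8]
opening: 25.8
finger_force: 30.0
t 25.2 pos [ 583.9 -217.9  125. ] rpy [-1.8000e+02 -1.0000e-02  1.6232e+02] F [-1.7  1.8 -4.8] T [ 0.42  0.91 -0.03] open 25.8 grip 30.0
time: 26.0
ee_pos: [473.6, -182.8, 151.0]
tool_rot: [-3.142, 0.001, 2.833]
ft_force: [1.0, 2.7, -10.2]
opening: 25.9
finger_force: 30.0
time: 26.8
ee_pos: [463.1, -179.3, 126.5]
tool_rot: [3.142, -0.002, 2.833]
ft_force: [-0.0, 2.2, -10.1]
opening: 25.9
finger_force: 30.0
t 26.85 pos [ 463.3 -179.4  126.9] rpy [-1.8000e+02 -5.0000e-02  1.6232e+02] F [ 0.7  1.  -9. ] T [ 0.11 -0.06  0.03] open 26.2 grip 30.0
t 26.9 pos [ 463.5 -179.5  127.2] rpy [ 1.8000e+02 -1.0000e-02  1.6232e+02] F [-0.2  1.3 -9.4] T [ 0.08 -0.08 -0.01] open 25.6 grip 30.0
t 26.95 pos [ 463.6 -179.5  127.3] rpy [-1.8000e+02  1.0000e-02  1.6232e+02] F [ 0.1  1.8 -9.7] T [ 0.07 -0.04  0.03] open 25.7 grip 30.0
```

```bash
python3 -m creep '[{"twist":[0,0,0],"translation":[0,0,0.06],"jaw":0},{"twist":[0,0,0],"translation":[0,0,0.12],"jaw":0},{"twist":[0,0,0],"translation":[0,0,0.16],"jaw":0},{"twist":[0,0,0],"translation":[0,0,0.205],"jaw":0},{"twist":[0,0,0],"translation":[0,0,0.205],"jaw":0},{"twist":[0,0,0],"translation":[0,0,0.205],"jaw":0},{"twist":[0,0,0],"translation":[0,0,0.205],"jaw":0},{"twist":[0,0,0],"translation":[0,0,0.205],"jaw":0}]'
python3 -m creep '[{"twist":[0,0,0],"translation":[-0.2,0,0],"jaw":0},{"twist":[0,0,0],"translation":[-0.5,0,-0.002],"jaw":0},{"twist":[0,0,0],"translation":[-0.8,0,-0.004],"jaw":0},{"twist":[0,0,0],"translation":[-1.1,0,-0.006],"jaw":0},{"twist":[0,0,0],"translation":[-1.4,0,-0.008],"jaw":0},{"twist":[0,0,0],"translation":[-1.7,0,-0.011],"jaw":0},{"twist":[0,0,0],"translation":[-2.0,0,-0.014],"jaw":0},{"twist":[0,0,0],"translation":[-2.3,0,-0.017],"jaw":0}]'
```

```text
time: 27.75
ee_pos: [463.8, -179.6, 125.6]
tool_rot: [3.142, 0.001, 2.833]
ft_force: [-0.0, 2.2, -4.4]
opening: 25.7
finger_force: 30.0
time: 28.55
ee_pos: [482.0, -185.4, 125.2]
tool_rot: [3.141, -0.007, 2.833]
ft_force: [-7.8, 3.4, 2.7]
opening: 25.5
finger_force: 30.0
```

```bash
python3 -m creep '[{"twist":[0,0,0],"translation":[-0.5,0,-0.01],"jaw":0},{"twist":[0,0,0],"translation":[-1.0,0,-0.018],"jaw":0},{"twist":[0,0,0],"translation":[-1.5,0,-0.022],"jaw":0},{"twist":[0,0,0],"translation":[-2.0,0,-0.024],"jaw":0},{"twist":[0,0,0],"translation":[-2.5,0,-0.026],"jaw":0},{"twist":[0,0,0],"translation":[-3.0,0,-0.028],"jaw":0},{"twist":[0,0,0],"translation":[-3.5,0,-0.03],"jaw":0},{"twist":[0,0,0],"translation":[-4.0,0,-0.03],"jaw":0}]'
```

```text
time: 29.35
ee_pos: [520.3, -197.6, 125.3]
tool_rot: [3.141, -0.007, 2.833]
ft_force: [-5.9, 4.4, 0.9]
opening: 25.9
finger_force: 30.0
```

```bash
python3 -m creep '[{"twist":[0,0,0],"translation":[-0.5,0,0],"jaw":0},{"twist":[0,0,0],"translation":[-1.0,0,0],"jaw":0},{"twist":[0,0,0],"translation":[-1.5,0,0.004],"jaw":0},{"twist":[0,0,0],"translation":[-2.0,0,0.008],"jaw":0},{"twist":[0,0,0],"translation":[-2.5,0,0.012],"jaw":0},{"twist":[0,0,0],"translation":[-3.0,0,0.018],"jaw":0},{"twist":[0,0,0],"translation":[-3.5,0,0.024],"jaw":0},{"twist":[0,0,0],"translation":[-4.0,0,0.03],"jaw":0}]'
```

```text
time: 30.15
ee_pos: [558.8, -209.9, 124.8]
tool_rot: [3.142, -0.007, 2.833]
ft_force: [-4.8, 3.3, -2.6]
opening: 26.1
finger_force: 30.0
```

Force is about 7 N. I'll finish this stroke, lift and return.

```bash
python3 -m creep '[{"twist":[0,0,0],"translation":[-0.4,0,0.003],"jaw":0},{"twist":[0,0,0],"translation":[-0.8,0,0.006],"jaw":0},{"twist":[0,0,0],"translation":[-1.2,0,0.01],"jaw":0},{"twist":[0,0,0],"translation":[-1.6,0,0.015],"jaw":0},{"twist":[0,0,0],"translation":[-2.0,0,0.02],"jaw":0},{"twist":[0,0,0],"translation":[-2.3,0,0.025],"jaw":0},{"twist":[0,0,0],"translation":[-2.3,0,0.025],"jaw":0},{"twist":[-0,0,0],"translation":[-2.3,0,-0.5],"jaw":0}]'
python3 -m creep '[{"twist":[0,0,0],"translation":[-0.1,0,-0.8],"jaw":0},{"twist":[0,0,0],"translation":[-0.1,0,-1.5],"jaw":0},{"twist":[0,0,0],"translation":[0,0,-2],"jaw":0},{"twist":[0,0,0],"translation":[1,0,-2],"jaw":0},{"twist":[0,0,0],"translation":[3,0,-2],"jaw":0},{"twist":[0,0,0],"translation":[6,0,-2],"jaw":0},{"twist":[0,0,0],"translation":[9,0,-2],"jaw":0},{"twist":[0,0,0],"translation":[11.4,0,-2],"jaw":0}]'
python3 -m creep '[{"twist":[0,0,0],"translation":[1.2,0,0],"jaw":0},{"twist":[0,0,0],"translation":[1.2,0,0],"jaw":0},{"twist":[0,0,0],"translation":[1.2,0,0.3],"jaw":0},{"twist":[0,0,0],"translation":[1.2,0,0.8],"jaw":0},{"twist":[0,0,0],"translation":[1.2,0,1.4],"jaw":0},{"twist":[0,0,0],"translation":[1.2,0,2],"jaw":0},{"twist":[0,0,0],"translation":[1.2,0,2.3],"jaw":0},{"twist":[0,0,0],"translation":[1.2,0,2.3],"jaw":0}]'; python3 - <<'E'
from h import *
for i in range(3): d=robot.get_image('wrist');s=st()
P,uv=pts(d,np.ones((480,640),bool))
f=np.array([.953,-.304]); l=np.array([.304,.953]); q=P[:,:2]-s["ee_pos"][:2]; a=q@f; b=q@l
for lo,hi in ((-82,-72),(-72,-62),(-62,-52)):
    m=(a>lo)&(a<hi)&(abs(b)<11)&(P[:,2]>95)&(P[:,2]<130); print(lo,m.sum(),P[m][:,2].mean().round(2))
E
```

```text
time: 30.95
ee_pos: [583.9, -217.8, 129.8]
tool_rot: [3.142, 0.001, 2.833]
ft_force: [0.7, 1.9, -9.8]
opening: 26.0
finger_force: 30.0
time: 31.75
ee_pos: [472.0, -182.2, 150.4]
tool_rot: [3.142, -0.002, 2.833]
ft_force: [1.0, 1.6, -10.2]
opening: 25.9
finger_force: 30.0
time: 32.55
ee_pos: [463.1, -179.3, 126.6]
tool_rot: [3.142, -0.002, 2.833]
ft_force: [0.4, 1.9, -10.4]
opening: 25.8
finger_force: 30.0
t 32.6 pos [ 463.3 -179.4  127. ] rpy [-1.8000e+02 -5.0000e-02  1.6232e+02] F [ 0.2  2.3 -9.5] T [ 0.14 -0.09 -0.  ] open 26.2 grip 30.0
t 32.65 pos [ 463.5 -179.5  127.3] rpy [ 1.8000e+02 -1.0000e-02  1.6232e+02] F [ 0.5  2.  -9.3] T [ 0.1  -0.05  0.  ] open 26.0 grip 30.0
t 32.7 pos [ 463.6 -179.5  127.5] rpy [-1.8000e+02  1.0000e-02  1.6232e+02] F [  0.3   2.  -10. ] T [ 0.06 -0.02 -0.01] open 25.9 grip 30.0
-82 1123 116.59
-72 1063 116.48
-62 1031 116.44
```

Three strokes are done, at 4–14 N. I'll add a fourth, lighter one as a margin.

```bash
python3 -m creep '[{"twist":[0,0,0],"translation":[0,0,0.08],"jaw":0},{"twist":[0,0,0],"translation":[0,0,0.15],"jaw":0},{"twist":[0,0,0],"translation":[0,0,0.205],"jaw":0},{"twist":[0,0,0],"translation":[0,0,0.205],"jaw":0},{"twist":[0,0,0],"translation":[0,0,0.205],"jaw":0},{"twist":[0,0,0],"translation":[0,0,0.205],"jaw":0},{"twist":[0,0,0],"translation":[-0.2,0,0.205],"jaw":0},{"twist":[0,0,0],"translation":[-0.5,0,0.2],"jaw":0}]'
python3 -m creep '[{"twist":[0,0,0],"translation":[-0.5,0,-0.008],"jaw":0},{"twist":[0,0,0],"translation":[-1,0,-0.016],"jaw":0},{"twist":[0,0,0],"translation":[-1.5,0,-0.023],"jaw":0},{"twist":[0,0,0],"translation":[-2,0,-0.028],"jaw":0},{"twist":[0,0,0],"translation":[-2.5,0,-0.032],"jaw":0},{"twist":[0,0,0],"translation":[-3,0,-0.035],"jaw":0},{"twist":[0,0,0],"translation":[-3.5,0,-0.038],"jaw":0},{"twist":[0,0,0],"translation":[-4,0,-0.04],"jaw":0}]'
```

```text
time: 33.5
ee_pos: [466.3, -180.3, 125.5]
tool_rot: [3.141, -0.004, 2.833]
ft_force: [-6.7, 5.5, 2.2]
opening: 25.5
finger_force: 30.0
time: 34.3
ee_pos: [506.9, -193.3, 125.7]
tool_rot: [3.142, 0.0, 2.833]
ft_force: [0.9, 2.5, -8.6]
opening: 26.0
finger_force: 30.0
```

That stroke went too light (about 1 N), so I'll lift and redo it with the profile that worked.

```bash
python3 -m creep '[{"twist":[0,0,0],"translation":[-0.2,0,-0.8],"jaw":0},{"twist":[0,0,0],"translation":[-0.2,0,-1.8],"jaw":0},{"twist":[0,0,0],"translation":[1.5,0,-2],"jaw":0},{"twist":[0,0,0],"translation":[3.5,0,-2],"jaw":0},{"twist":[0,0,0],"translation":[4.5,0,-2],"jaw":0},{"twist":[0,0,0],"translation":[4.5,0,-1.5],"jaw":0},{"twist":[0,0,0],"translation":[4.5,0,-0.8],"jaw":0},{"twist":[0,0,0],"translation":[4.5,0,-0.3],"jaw":0}]'
python3 -m creep '[{"twist":[0,0,0],"translation":[0,0,0.1],"jaw":0},{"twist":[0,0,0],"translation":[0,0,0.14],"jaw":0},{"twist":[0,0,0],"translation":[0,0,0.2],"jaw":0},{"twist":[0,0,0],"translation":[0,0,0.26],"jaw":0},{"twist":[0,0,0],"translation":[0,0,0.32],"jaw":0},{"twist":[0,0,0],"translation":[0,0,0.345],"jaw":0},{"twist":[0,0,0],"translation":[0,0,0.345],"jaw":0},{"twist":[0,0,0],"translation":[0,0,0.345],"jaw":0}]'
python3 -m creep '[{"twist":[0,0,0],"translation":[-0.2,0,0],"jaw":0},{"twist":[0,0,0],"translation":[-0.5,0,-0.002],"jaw":0},{"twist":[0,0,0],"translation":[-0.8,0,-0.005],"jaw":0},{"twist":[0,0,0],"translation":[-1.1,0,-0.008],"jaw":0},{"twist":[0,0,0],"translation":[-1.4,0,-0.012],"jaw":0},{"twist":[0,0,0],"translation":[-1.7,0,-0.015],"jaw":0},{"twist":[0,0,0],"translation":[-2.0,0,-0.018],"jaw":0},{"twist":[0,0,0],"translation":[-2.3,0,-0.022],"jaw":0}]'
```

```text
time: 35.1
ee_pos: [464.4, -179.7, 128.2]
tool_rot: [3.142, 0.001, 2.833]
ft_force: [0.1, 1.8, -9.8]
opening: 25.9
finger_force: 30.0
time: 35.9
ee_pos: [463.6, -179.5, 125.6]
tool_rot: [3.142, 0.0, 2.833]
ft_force: [0.3, 1.7, -8.4]
opening: 25.8
finger_force: 30.0
time: 36.7
ee_pos: [485.5, -186.5, 125.5]
tool_rot: [3.142, -0.0, 2.833]
ft_force: [-2.2, 2.2, -5.8]
opening: 26.0
finger_force: 30.0
```

```bash
python3 -m creep '[{"twist":[0,0,0],"translation":[-0.4,0,0.015],"jaw":0},{"twist":[0,0,0],"translation":[-0.9,0,0.015],"jaw":0},{"twist":[0,0,0],"translation":[-1.4,0,0.012],"jaw":0},{"twist":[0,0,0],"translation":[-1.9,0,0.01],"jaw":0},{"twist":[0,0,0],"translation":[-2.4,0,0.007],"jaw":0},{"twist":[0,0,0],"translation":[-2.9,0,0.005],"jaw":0},{"twist":[0,0,0],"translation":[-3.4,0,0.002],"jaw":0},{"twist":[0,0,0],"translation":[-4,0,0],"jaw":0}]'
```

```text
time: 37.5
ee_pos: [524.3, -198.9, 125.5]
tool_rot: [-3.142, 0.001, 2.833]
ft_force: [-0.5, 1.3, -9.2]
opening: 25.9
finger_force: 30.0
```

```bash
python3 -m creep '[{"twist":[0,0,0],"translation":[-0.2,0,-0.8],"jaw":0},{"twist":[0,0,0],"translation":[-0.2,0,-2],"jaw":0},{"twist":[0,0,0],"translation":[1.5,0,-2.5],"jaw":0},{"twist":[0,0,0],"translation":[3.5,0,-2.5],"jaw":0},{"twist":[0,0,0],"translation":[6.1,0,-2.5],"jaw":0},{"twist":[0,0,0],"translation":[6.3,0,-2],"jaw":0},{"twist":[0,0,0],"translation":[6.3,0,-1.2],"jaw":0},{"twist":[0,0,0],"translation":[6.3,0,-0.5],"jaw":0}]' >/dev/null
python3 -m creep '[{"twist":[0,0,0],"translation":[0,0,0.31],"jaw":0},{"twist":[0,0,0],"translation":[0,0,0.31],"jaw":0},{"twist":[0,0,0],"translation":[0,0,0.31],"jaw":0},{"twist":[0,0,0],"translation":[0,0,0.31],"jaw":0},{"twist":[0,0,0],"translation":[0,0,0.4],"jaw":0},{"twist":[0,0,0],"translation":[0,0,0.47],"jaw":0},{"twist":[0,0,0],"translation":[0,0,0.53],"jaw":0},{"twist":[0,0,0],"translation":[0,0,0.53],"jaw":0}]'
```

```text
time: 39.1
ee_pos: [463.7, -179.5, 125.6]
tool_rot: [3.142, 0.0, 2.833]
ft_force: [-0.2, 1.8, -7.7]
opening: 25.9
finger_force: 30.0
```

```bash
python3 -c "
from h import *
for i in range(3): robot.get_image('wrist');st()"
python3 -m creep '[{"twist":[0,0,0],"translation":[-0.2,0,0],"jaw":0},{"twist":[0,0,0],"translation":[-0.5,0,0],"jaw":0},{"twist":[0,0,0],"translation":[-0.8,0,0],"jaw":0},{"twist":[0,0,0],"translation":[-1.1,0,0],"jaw":0},{"twist":[0,0,0],"translation":[-1.4,0,-0.004],"jaw":0},{"twist":[0,0,0],"translation":[-1.7,0,-0.008],"jaw":0},{"twist":[0,0,0],"translation":[-2.0,0,-0.012],"jaw":0},{"twist":[0,0,0],"translation":[-2.3,0,-0.015],"jaw":0}]'
```

```text
t 39.15 pos [ 463.6 -179.6  125.5] rpy [-1.8000e+02  3.0000e-02  1.6232e+02] F [ 0.7  1.2 -7.1] T [ 0.13 -0.02 -0.01] open 26.0 grip 30.0
t 39.2 pos [ 463.6 -179.5  125.5] rpy [1.8000e+02 3.0000e-02 1.6231e+02] F [ 0.2  1.3 -7.5] T [ 0.05 -0.1  -0.01] open 25.2 grip 30.0
t 39.25 pos [ 463.6 -179.5  125.5] rpy [1.8000e+02 2.0000e-02 1.6232e+02] F [ 0.5  1.2 -6.6] T [ 0.12 -0.08 -0.05] open 26.0 grip 30.0
time: 40.05
ee_pos: [483.6, -185.9, 125.5]
tool_rot: [3.142, -0.004, 2.833]
ft_force: [-3.9, 3.3, -2.3]
opening: 25.7
finger_force: 30.0
```

About 7 N, so I'll continue at a constant height.

```bash
python3 -m creep '[{"twist":[0,0,0],"translation":[-0.4,0,0.002],"jaw":0},{"twist":[0,0,0],"translation":[-0.8,0,0.004],"jaw":0},{"twist":[0,0,0],"translation":[-1.2,0,0.004],"jaw":0},{"twist":[0,0,0],"translation":[-1.6,0,0.004],"jaw":0},{"twist":[0,0,0],"translation":[-2,0,0.004],"jaw":0},{"twist":[0,0,0],"translation":[-2.4,0,0.004],"jaw":0},{"twist":[0,0,0],"translation":[-2.8,0,0.004],"jaw":0},{"twist":[0,0,0],"translation":[-3.2,0,0.004],"jaw":0}]'
```

```text
time: 40.85
ee_pos: [513.7, -195.6, 125.3]
tool_rot: [3.142, -0.005, 2.833]
ft_force: [-4.2, 4.1, -1.6]
opening: 26.0
finger_force: 30.0
```

```bash
python3 -m creep '[{"twist":[0,0,0],"translation":[-0.4,0,0.002],"jaw":0},{"twist":[0,0,0],"translation":[-0.8,0,0.004],"jaw":0},{"twist":[0,0,0],"translation":[-1.2,0,0.006],"jaw":0},{"twist":[0,0,0],"translation":[-1.6,0,0.008],"jaw":0},{"twist":[0,0,0],"translation":[-2,0,0.01],"jaw":0},{"twist":[0,0,0],"translation":[-2.4,0,0.012],"jaw":0},{"twist":[0,0,0],"translation":[-2.8,0,0.014],"jaw":0},{"twist":[0,0,0],"translation":[-3.2,0,0.016],"jaw":0}]'
```

```text
time: 41.65
ee_pos: [544.0, -205.2, 125.1]
tool_rot: [3.142, -0.005, 2.833]
ft_force: [-4.4, 2.9, -0.9]
opening: 25.9
finger_force: 30.0
```

```bash
python3 -m creep '[{"twist":[0,0,0],"translation":[-0.5,0,0.002],"jaw":0},{"twist":[0,0,0],"translation":[-1,0,0.005],"jaw":0},{"twist":[0,0,0],"translation":[-1.5,0,0.01],"jaw":0},{"twist":[0,0,0],"translation":[-2,0,0.015],"jaw":0},{"twist":[0,0,0],"translation":[-2.5,0,0.02],"jaw":0},{"twist":[0,0,0],"translation":[-3,0,0.025],"jaw":0},{"twist":[0,0,0],"translation":[-3.5,0,0.03],"jaw":0},{"twist":[0,0,0],"translation":[-3.5,0,0.03],"jaw":0}]'
python3 -m creep '[{"twist":[0,0,0],"translation":[-0.2,0,-0.8],"jaw":0},{"twist":[0,0,0],"translation":[-0.2,0,-2],"jaw":0},{"twist":[0,0,0],"translation":[-0.2,0,-4],"jaw":0},{"twist":[0,0,0],"translation":[-0.2,0,-6],"jaw":0},{"twist":[0,0,0],"translation":[-0.2,0,-7],"jaw":0},{"twist":[0,0,0],"translation":[-0.2,0,-7],"jaw":0},{"twist":[0,0,0],"translation":[-0.2,0,-7],"jaw":0},{"twist":[0,0,0],"translation":[-0.2,0,-7],"jaw":0}]'; python3 -c "
from h import *
go([495.2,153.2,190],194.62)"
```

```text
time: 42.45
ee_pos: [580.3, -216.7, 124.8]
tool_rot: [-3.142, 0.0, 2.833]
ft_force: [-1.6, 1.9, -4.2]
opening: 25.7
finger_force: 30.0
time: 43.25
ee_pos: [580.9, -216.9, 193.9]
tool_rot: [3.142, -0.002, 2.833]
ft_force: [1.4, 0.9, -9.0]
opening: 25.3
finger_force: 30.0
t 43.25 pos [ 580.9 -216.9  193.9] rpy [ 1.8000e+02 -1.0000e-01  1.6232e+02] F [ 1.4  0.9 -9. ] T [ 0.12 -0.02 -0.01] open 25.3 grip 30.0
cm [19.41 32.65  0.43] twist [ 3.00e-02 -1.00e-01 -3.23e+01]
```

The fourth full stroke held 5–9 N throughout. Now back to the tray.

```bash
python3 -m creep '[{"twist":[0,0,-3],"translation":[1.5,2.5,0],"jaw":0},{"twist":[0,0,-7],"translation":[4,6.5,0],"jaw":0},{"twist":[0,0,-12],"translation":[6.5,11,0],"jaw":0},{"twist":[0,0,-17],"translation":[9,15.2,0],"jaw":0},{"twist":[0,0,-22],"translation":[11.5,19.4,0],"jaw":0},{"twist":[0,0,-27],"translation":[14,23.6,0],"jaw":0},{"twist":[0,0,-30],"translation":[16.5,27.8,0],"jaw":0},{"twist":[0,0,-32.3],"translation":[18.5,31.1,0],"jaw":0}]' >/dev/null; python3 -c "
from h import *
go([495.2,153.2,80],194.62)"
```

```text
t 44.05 pos [498.3 138.4 194.4] rpy [ 1.7993e+02 -6.0000e-02 -1.6514e+02] F [ 2.   2.5 -9.4] T [ 0.16 -0.12 -0.04] open 25.9 grip 30.0
cm [-0.09  1.49 11.44] twist [ 0.07 -0.06  0.24]
```

```bash
python3 -m creep '[{"twist":[0,0,0],"translation":[0,1,1],"jaw":0},{"twist":[0,0,0],"translation":[-0.05,1.8,3],"jaw":0},{"twist":[0,0,0],"translation":[-0.05,1.8,6],"jaw":0},{"twist":[0,0,0],"translation":[-0.05,1.8,9],"jaw":0},{"twist":[0,0,0],"translation":[-0.05,1.8,11],"jaw":0},{"twist":[0,0,0],"translation":[-0.05,1.8,12],"jaw":0},{"twist":[0,0,0],"translation":[-0.05,1.8,12],"jaw":0},{"twist":[0,0,0],"translation":[-0.05,1.8,12],"jaw":0}]' >/dev/null; python3 -c "
from h import *
robot.get_image('wrist')
go([495.2,153.2,27.5],194.62)"
```

```text
t 44.9 pos [496.6 153.1  75.7] rpy [ 1.7999e+02  9.0000e-02 -1.6540e+02] F [ 1.   1.2 -9.2] T [ 0.23 -0.03  0.02] open 25.7 grip 30.0
cm [0.14 0.05 4.82] twist [ 0.01  0.09 -0.02]
```

```bash
python3 -m creep '[{"twist":[0,0,0],"translation":[0.05,0,1],"jaw":0},{"twist":[0,0,0],"translation":[0.1,0,2.2],"jaw":0},{"twist":[0,0,0],"translation":[0.1,0,3.3],"jaw":0},{"twist":[0,0,0],"translation":[0.1,0,4],"jaw":0},{"twist":[0,0,0],"translation":[0.1,0,4.3],"jaw":0},{"twist":[0,0,0],"translation":[0.1,0,4.3],"jaw":0},{"twist":[0,0,0],"translation":[0.1,0,4.3],"jaw":0},{"twist":[0,0,0],"translation":[0.1,0,4.3],"jaw":0}]' ; python3 -c "
from h import *
robot.get_image('wrist')
go([495.2,153.2,27.4],194.62)"
```

```text
time: 45.7
ee_pos: [495.1, 152.8, 32.3]
tool_rot: [3.141, 0.001, -2.886]
ft_force: [0.1, 2.2, -9.4]
opening: 25.7
finger_force: 30.0
t 45.75 pos [495.1 152.8  32.3] rpy [ 1.7999e+02  5.0000e-02 -1.6538e+02] F [  0.4   1.6 -10.5] T [ 0.15 -0.08 -0.04] open 25.7 grip 30.0
cm [-0.02  0.04  0.49] twist [ 0.01  0.05 -0.  ]
```

```bash
python3 -m creep '[{"twist":[0,0,0],"translation":[0,0,0.15],"jaw":0},{"twist":[0,0,0],"translation":[0,0,0.3],"jaw":0},{"twist":[0,0,0],"translation":[0,0,0.4],"jaw":0},{"twist":[0,0,0],"translation":[0,0,0.46],"jaw":0},{"twist":[0,0,0],"translation":[0,0,0.48],"jaw":0},{"twist":[0,0,0],"translation":[0,0,0.48],"jaw":0},{"twist":[0,0,0],"translation":[0,0,0.48],"jaw":0},{"twist":[0,0,0],"translation":[0,0,0.48],"jaw":0}]'
```

```text
time: 46.55
ee_pos: [494.6, 152.6, 27.3]
tool_rot: [3.142, -0.0, -2.886]
ft_force: [-1.6, 0.7, -5.0]
opening: 25.6
finger_force: 30.0
```

```bash
python3 -m creep '[{"twist":[0,0,0],"translation":[0,0,0],"jaw":0.35},{"twist":[0,0,0],"translation":[0,0,0],"jaw":0.5},{"twist":[0,0,0],"translation":[0,0,0],"jaw":0.7},{"twist":[0,0,0],"translation":[0,0,0],"jaw":0.7},{"twist":[0,0,0],"translation":[0,0,0],"jaw":0.7},{"twist":[0,0,0],"translation":[0,0,0],"jaw":0.7},{"twist":[0,0,0],"translation":[0,0,-1],"jaw":0.7},{"twist":[0,0,0],"translation":[0,0,-2],"jaw":0.7}]'
python3 -m creep '[{"twist":[0,0,0],"translation":[0,0,-2],"jaw":0.7},{"twist":[0,0,0],"translation":[0,0,-5],"jaw":0.7},{"twist":[0,0,0],"translation":[0,0,-9],"jaw":0.7},{"twist":[0,0,0],"translation":[0,0,-13],"jaw":0.7},{"twist":[0,0,0],"translation":[0,0,-15],"jaw":0.7},{"twist":[0,0,0],"translation":[0,0,-15],"jaw":0.7},{"twist":[0,0,0],"translation":[0,0,-15],"jaw":0.7},{"twist":[0,0,0],"translation":[0,0,-15],"jaw":0.7}]'; python3 - <<'E'
from h import *
d=robot.get_image("wrist"); cv2.imwrite("pics/w9.png",d["image"][:,:,::-1])
P,uv=pts(d,np.ones((480,640),bool)); f=(np.hypot(P[:,0]-495,P[:,1]-153)<90)&(P[:,2]>55)&(P[:,2]<66)
print(f.sum(), cv2.minAreaRect(P[f][:,:2].astype(np.float32)),np.median(P[f][:,2])); st()
E
```

```text
time: 47.35
ee_pos: [494.6, 152.6, 47.7]
tool_rot: [-3.142, -0.0, -2.886]
ft_force: [1.3, 1.2, -7.7]
opening: 65.6
finger_force: 0.0
time: 48.15
ee_pos: [493.7, 152.2, 196.0]
tool_rot: [-3.141, -0.003, -2.886]
ft_force: [1.0, 0.2, -7.6]
opening: 65.8
finger_force: 0.0
3500 ((492.6258239746094, 152.8138885498047), (88.92091369628906, 26.01798439025879), 14.608447074890137) 60.70513528065803
t 48.2 pos [493.7 152.3 195.8] rpy [-1.7999e+02 -1.7000e-01 -1.6538e+02] F [ 0.6  2.5 -7.6] T [ 0.09 -0.03 -0.1 ] open 65.6 grip 0.0
```

View pics/w9.png

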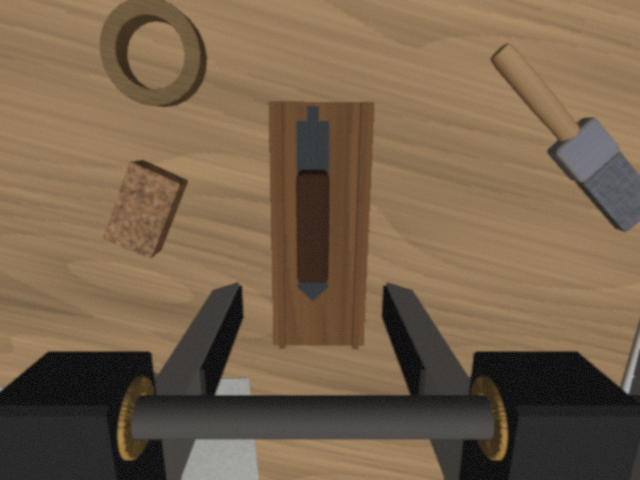

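The file lies flat between the lips: grip at (313,225), nose at (313,298), pointing as it did at the start. The gripper is clear of everything.

```bash
python3 -c "
from cell import robot
print(robot.finish_job())"
```

```text
the job is handed in; nothing more can be done
None
```

I filed the plate edge with four full forward strokes of about 125 mm each, peaking near 14 N (above the 4–10 N asked, under the 25 N limit), lifted clear on every return (plus two strokes lifted off early when pressure faded), then laid the file back flat in its tray, nose as before, and handed the job in at about 48 s; no verdict was returned.

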